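Shut and latch the tortilla warmer

TASK

Close up the tortilla warmer where it stands, using only the fingertips: first press its lid fully shut, then push the latch lever over past its centre so that it snaps in over the lid and stays there. Do not grasp or lift anything, do not shove the warmer along or tip it, and leave the mugs, the paddle and the comal alone.

Things in the scene. Friction and masses are not known exactly. Their poses are not given: they have to be found in the camera images.
- warmer: Round white plastic tortilla warmer, a tub 190 mm across and 75 mm high, loose on the worktop, about 1.5 kg because of a clay liner, so that pushes under 6 N do not slide it. Origin at the centre of its underside, z up, its own -x points to the latch, +x to the lid's hinge.
- lid_hinge (a point): Point on the lid's hinge axis, on the warmer opposite the latch: 102 mm along the warmer's +x from its centre, 75 mm above the worktop. The axis is level, along the warmer's y.
- lid_edge (a point): Point on the top face of the flat, round white lid (188 mm across, 12 mm thick, a round knob 20 mm high and 32 mm wide in its middle), near the free rim above the latch side. It lies 190 mm from the hinge axis along the lid and 12 mm above the lid's underside; the hinge axis lies in the plane of that underside. With the lid shut it is 87 mm above the worktop.
- lid (a joint): Lid angle: 0 fully shut, about 0.4 to 0.85 at the start; growing values lift the free rim. The hinge is stiff: the lid stays at whatever angle it is left, and about 1 N down on the free rim moves it.
- latch_pivot (a point): Point on the latch's pivot axis, on the outside of the tub: 112 mm along the warmer's -x from its centre, 62 mm above the worktop. The axis is level, along the warmer's y, so the lever swings straight towards and away from the tub's centre.
- latch_tip (a point): Tip of the white latch lever, a plain flap 34 mm wide and 7 mm thick with a round bar 10 mm thick and 40 mm wide along its end; 67 mm from the pivot, in the lever's middle. Unlocked it leans outwards, the tip about 119 mm above the worktop and 35 mm farther out than the pivot; locked it leans in over the lid's rim, the tip 121 mm high and 32 mm inwards of the pivot.
- latch (a joint): Latch lever angle: 0 unlocked, leaning outwards 0.55 rad from vertical; growing as it swings up and in; upright at 0.55; stop at 1.05 (locked). A spring holds it at either end: dead centre is at 0.5, beyond which it snaps to 1.05 by itself. About 2 N along its swing at the tip starts it moving; the tip rises as it swings up, so a purely level push drags on it by friction and needs more.
- mug_tall: Enamel mug, 80 mm across, 90 mm high, with a handle. Origin at the centre of its underside. Leave alone.
- mug_low: Enamel mug, 88 mm across, 65 mm high, with a handle. Origin at the centre of its underside. Leave alone.
- paddle: Wooden stirring paddle lying flat, 235 mm long along its x, up to 46 mm wide and 12 mm thick. Origin on its underside, near mid-length. Leave alone.
- comal: Round clay comal (griddle), 250 mm across and 24 mm high. Origin at the centre of its underside. Leave alone.

How it is judged:
By the outcome, as a careful person would: the job done as asked, in the order asked, and still so for the second after the job is handed in, with the robot touching nothing.
It also fails if it takes over 43 s, if anything falls off the work surface, if the arm or the gripper's body presses on something with over 40 N, if the wrist force passes 120 N, or if a joint passes its speed limit or range.

ROBOT

A 7-joint arm with a two-finger parallel gripper is mounted at the origin on the work surface. World frame = base frame: x ahead of the robot, y to its left, z up, the work surface at z = 0. Lengths are in mm, angles in rad, forces in N, time in s.
With the tool pointing down it reaches from about 400 to 875 mm from the base axis. Payload 4.4 kg.
Tool frame: the origin (TCP) lies at the very end of the fingers, on their centre line; the grasp point (between the pads) lies 19 mm behind it; z points along the fingers, y is the line along which they close (so a half turn about z gives the same grasp; the last joint's range is limited). The gripper opens to 85 mm and grips with 20 to 120 N. Pads are 22 mm wide; open, the fingers measure 114 mm over their backs; the gripper's body (76 mm by 85 mm) begins 54 mm behind the grasp point. The pads swing forward as they close: fully open they stand 13 mm farther back than shut.
Start: joints at [1.24, 0.628, 0.038, 1.517, -0.027, 0.996, -0.02], TCP at [170.143, -627.351, 231.313] pointing down, gripper open.
Joint ranges: [-3.06, 3.06], [-0.37, 2.12], [-1.25, 1.32], [0.18, 2.47], [-1.1, 4.24], [0.23, 1.98], [-2.94, 2.94]. Speed limits (rad/s): [2.57, 2.57, 3.14, 3.14, 3.14, 3.14, 3.14].

INTERFACE

Orientations are given as [roll, pitch, yaw] about the fixed x, y, z axes, in that order (R = Rz(yaw) Ry(pitch) Rx(roll)).
In Python, from cell import ctrl gives the robot as it stands.
- The arm moves only by the tool step_arm, never from a script. Its argument "series" is a list that holds one entry, the list of rows, each a list of 7 numbers: the turn, a rotation vector about the tool's x, y, z as a fraction of full scale, then the shift along the tool's x, y, z as a fraction of full scale, then the closure, from 0 (fully open) to 1 (shut). In form: [[[ax, ay, az, tx, ty, tz, gripper], ...]]. A call has 1 to 12 rows; each row shifts and turns the commanded pose from where the row before left it, along the tool's axes as they then stand; what a row does not reach is not made up. Full scale, the value 1, is 150 mm for a shift and 45 degrees for a turn. A row lasts 1/10 s, in which the tool goes at most 50 mm and 8.59 degrees, less where a joint would pass 70% of its speed; a pose out of reach is approached as far as the arm can. A call with a number of a shift or a turn outside -1 to 1 is refused whole. A call with a gripper value outside its range is refused whole. The fingers move at their own pace and stop on an object; the grip force is fixed at half the most. Time passes only in rows, so rows that do not move let the fingers close. It gives the time, the measured TCP pose, the force, the opening and the grip force at its end, in the units of the state.
- ctrl.read_state(): the state, without advancing time (a new reading comes with each control period).
- ctrl.get_image(name): name is "scene" or "top" or "wrist"; returns a dict with "img" (420x560x3 uint8, red, green, blue), "fx", "fy", "cx", "cy" (pixels), "R" (3x3) and "t" (3): a world point X has camera coordinates R X + t. Camera axes: x right, y down, z forward; pixel columns grow to the right and rows downward; lengths in mm; the calibration is good to about 2 mm. A picture is of the moment at which its call begins. There is no depth.
- ctrl.finish_job(): hands the job in; it is judged then, once.
Trained networks look in a picture, given as the dict that the camera call returned (one of the last four; its "shot" number tells which), for a name from the list of things; names that differ only in an ending like _2 or _b are one class to them, and where a whole thing is asked for, a point or a joint stands for the part that bears it (a point fixed in the world has none). Each returns a list of dicts, best first, with "score" (0 to 1); they miss things now and then, are a little off and sometimes report something else, mostly with a low value. They report only what shows in the picture. A call takes as long as a camera call.
- ctrl.recognise(picture, thing): "centre" ([column, row] in pixels, amid what is visible of it).
The state is a dict: "clock": time; "qpos": joint angles; "qd": joint speeds; "tau": joint torques, N m; "eef_pos": TCP position; "tool_rot": TCP orientation; "force": force on the tool from outside, world axes, zero at the start; "torque": the same for the moment, N m; "width": finger opening in mm; "gripper_force": force on a finger pad.
Only numpy, scipy, OpenCV 4.12 (cv2) and the standard library are available. Lean on these libraries where they do the work, as an engineer would, in place of code of your own. Each camera call takes 0.05 s, during which the arm holds its last target. There are 200 camera calls.

## Working session

There is one attempt and no reset: what is moved stays moved. The work goes in short steps, Python scripts to look and compute and a tool call to move; the robot and the scene stay as the last step left them, time stands still between calls to the robot, and variables do not carry over. Pictures are saved under pics/ and viewed, at most 10 in all, crops included, and the job is handed in when it is done.

Besides the shell and the picture viewer there is one more tool, called after "Emit:" by a JSON object that holds its "api" and its "payload". step_arm: Moves the arm, as the interface text tells. Shift numbers are shares of 150 mm and turn numbers shares of 45 degrees, none past 1 either way. Its arguments: {"type":"object","properties":{"series":{"type":"array","items":{"type":"array","items":{"type":"array","items":{"type":"number","minimum":-1,"maximum":1}}}}},"required":["series"]}

```bash
mkdir -p pics
cat > h.py <<'E'
import numpy as np, cv2
from cell import ctrl
from scipy.spatial.transform import Rotation as Ro
def ray(p,uv):
    R=np.array(p["R"]);t=np.array(p["t"])
    d=R.T@np.array([(uv[0]-p["cx"])/p["fx"],(uv[1]-p["cy"])/p["fy"],1.]);return -R.T@t,d/np.linalg.norm(d)
def atz(p,uv,z):
    c,d=ray(p,uv);return c+d*(z-c[2])/d[2]
def proj(p,X):
    c=np.array(p["R"])@np.array(X,float)+np.array(p["t"]);return np.array([p["fx"]*c[0]/c[2]+p["cx"],p["fy"]*c[1]/c[2]+p["cy"]])
def tri(obs):
    A=np.zeros((3,3));b=np.zeros(3)
    for p,uv in obs:
        c,d=ray(p,uv);M=np.eye(3)-np.outer(d,d);A+=M;b+=M@c
    return np.linalg.solve(A,b)
E
python3 - <<'E'
from h import *
ps={n:ctrl.get_image(n) for n in("scene","top")}
for n,p in ps.items():
    cv2.imwrite(f"pics/{n}0.png",p["img"][:,:,::-1])
    print(n,ray(p,(p["cx"],p["cy"])))
D={}
for th in["warmer","lid_hinge","lid_edge","lid","latch_pivot","latch_tip","latch","mug_tall","mug_low","paddle","comal"]:
    for n,p in ps.items():
        r=ctrl.recognise(p,th)[:2]
        print(th,n,[(np.round(q["centre"]),round(q["score"],2)) for q in r])
        if r:D[th,n]=r[0]["centre"]
    if (th,"scene") in D and (th,"top") in D: print("  tri",tri([(ps[n],D[th,n]) for n in ps]).round())
s=ctrl.read_state();print(s["clock"],s["eef_pos"],s["tool_rot"])
E
```

```text
scene (array([1211.16996851, -160.38456456,  967.85230053]), array([-0.57003792,  0.1209544 , -0.81266648]))
top (array([ 431.45646781,   -7.96614544, 1389.99572206]), array([ 0.15496222, -0.01615532, -0.9877883 ]))
warmer scene [(array([294., 206.]), 0.78)]
warmer top [(array([266., 229.]), 0.88)]
  tri [575.   5.  81.]
lid_hinge scene [(array([291., 205.]), 0.56)]
lid_hinge top [(array([265., 230.]), 0.97)]
  tri [572.   3.  81.]
lid_edge scene [(array([284., 192.]), 0.7)]
lid_edge top [(array([277., 223.]), 0.7)]
  tri [579. -23. 157.]
lid scene [(array([284., 188.]), 0.61)]
lid top [(array([115., 183.]), 0.69), (array([277., 225.]), 0.63)]
  tri [652. 124. 330.]
latch_pivot scene [(array([294., 204.]), 0.85), (array([340., 192.]), 0.35)]
latch_pivot top [(array([264., 231.]), 0.57)]
  tri [569.   8.  84.]
latch_tip scene [(array([339., 191.]), 0.69)]
latch_tip top [(array([211., 230.]), 0.51)]
  tri [570. 135. 108.]
latch scene [(array([339., 192.]), 0.79), (array([136., 238.]), 0.56)]
latch top [(array([208., 232.]), 0.84)]
  tri [566. 142.  96.]
mug_tall scene [(array([434., 226.]), 0.64)]
mug_tall top [(array([116., 181.]), 0.76)]
  tri [701. 382.  52.]
mug_low scene [(array([408., 175.]), 0.78)]
mug_low top [(array([111., 264.]), 0.82)]
  tri [492. 393.  29.]
paddle scene [(array([302., 288.]), 0.87)]
paddle top [(array([268., 148.]), 0.76)]
  tri [794. -11.  16.]
comal scene [(array([137., 240.]), 0.81), (array([337., 192.]), 0.47)]
comal top [(array([437., 240.]), 0.7)]
  tri [ 550. -441.    8.]
1.2 [ 170.09074354 -627.34821298  231.3093988 ] [-3.14156842e+00 -8.80382618e-06  2.64714003e-01]
```

View pics/scene0.png

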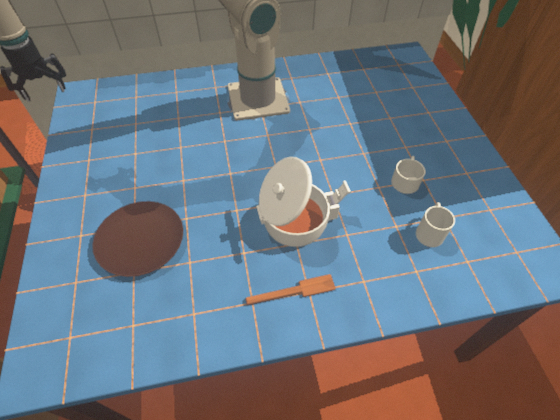

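View pics/top0.png

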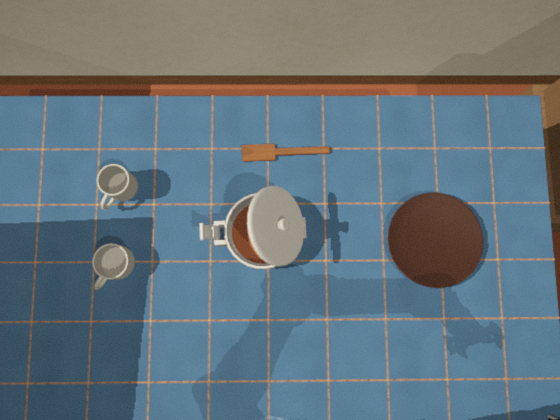

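The lid stands open about 0.7 rad. The hinge is on the right (-y) in the top view, around (303,228), and the latch leans out on the left at (208,231). Next I'll fit the pose with an overlay.

```bash
cat >> h.py <<'E'
def model(x,y,yaw,lid):
    c,s=np.cos(yaw),np.sin(yaw);T=lambda q:np.array([x+c*q[0]-s*q[1],y+s*q[0]+c*q[1],q[2]])
    a=np.linspace(0,2*np.pi,40)
    def L(u,v,h): # u from hinge along lid
        return T([102-u*np.cos(lid)+h*np.sin(lid),v,75+u*np.sin(lid)+h*np.cos(lid)])
    out={"base":[T([95*np.cos(i),95*np.sin(i),0]) for i in a],"rim":[T([95*np.cos(i),95*np.sin(i),75]) for i in a],
     "lid":[L(102+94*np.cos(i),94*np.sin(i),12) for i in a],"knob":[L(102,0,32)],"edge":[L(190,0,12)],
     "tip":[T([-147,v,119]) for v in(-20,20)],"piv":[T([-112,v,62]) for v in(-20,20)]}
    return out
def overlay(p,m,box,f,k=4):
    u0,v0,u1,v1=box;im=cv2.resize(p["img"][v0:v1,u0:u1,::-1],None,fx=k,fy=k,interpolation=cv2.INTER_CUBIC)
    for n,c in zip(m,[(255,0,0),(0,255,0),(0,0,255),(255,0,255),(0,255,255),(0,128,255),(255,255,0)]):
        q=np.array([(proj(p,X)+.5-[u0,v0])*k for X in m[n]]).astype(np.int32)
        cv2.polylines(im,[q],False,c,1) if len(q)>1 else cv2.circle(im,tuple(map(int,q[0])),4,c,1)
    return im
E
python3 - <<'E'
from h import *
m=model(572,-8,-np.pi/2+.03,.7)
s=overlay(ctrl.get_image("scene"),m,(240,145,360,255),0,4)
t=overlay(ctrl.get_image("top"),m,(190,170,320,280),0,4)
t=cv2.resize(t,(400,338));s=cv2.resize(s,(400,367));h=367
o=np.zeros((h,800,3),np.uint8);o[:,:400]=s;o[:338,400:]=t
cv2.imwrite("pics/ov1.png",o)
E
```

```text
(no output)
```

View pics/ov1.png

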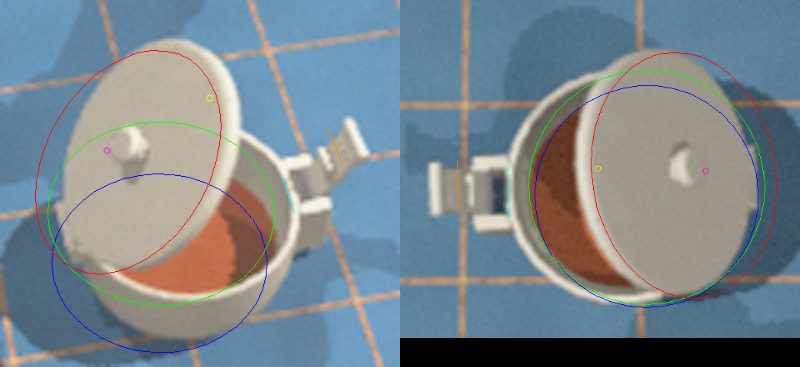

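The model needs to shift left and up in the top view, and the lid is steeper than in my guess. The bar centre reads (437,190) in the top crop and (355,140) in the scene crop. I'll fit to these outline extremes.

```bash
cat > fit.py <<'E'
from h import *
from scipy.optimize import least_squares
S=ctrl.get_image("scene");T=ctrl.get_image("top")
fs=lambda u,v:(240+u/3.3333,145+v/3.3333)
ft=lambda u,v:(190+u/3.077,170+v/3.077)
def res(q):
    x,y,yaw,lid=q;m=model(*q)
    P=lambda p,n:np.array([proj(p,X)+.5 for X in m[n]])
    r=[]
    nrm=(np.array(m["knob"][0])-np.mean(m["lid"][:-1],axis=0))/20
    for p,f,(l,t,rr,b) in((S,fs,(65,40,240,272)),(T,ft,(578,50,752,297))):
        q0=P(p,"lid");q1=np.array([proj(p,np.array(X)-12*nrm)+.5 for X in m["lid"]]);a=np.vstack([q0,q1])
        r+=[a[:,0].min()-f(l,0)[0],a[:,1].min()-f(0,t)[1],a[:,0].max()-f(rr,0)[0],a[:,1].max()-f(0,b)[1]]
    a=P(T,"rim");r+=[a[:,0].min()-ft(510,0)[0],a[:,1].max()-ft(0,302)[1]]
    a=P(S,"rim");r+=[a[:,0].max()-fs(298,0)[0],a[:,1].max()-fs(0,293)[1]]
    r+=list(P(S,"tip").mean(0)-fs(355,140))+list(P(T,"tip").mean(0)-ft(437,190))
    return np.array(r)
o=least_squares(res,[572,5,-1.55,.7],loss="soft_l1");print(o.x.round(3),res(o.x).round(1))
m=model(*o.x);print({k:np.mean(m[k],axis=0).round(0) for k in("edge","knob","tip","piv")})
s=cv2.resize(overlay(S,m,(240,145,360,255),0,4),(400,367));t=cv2.resize(overlay(T,m,(190,170,320,280),0,4),(400,338))
i=np.zeros((367,800,3),np.uint8);i[:,:400]=s;i[:338,400:]=t;cv2.imwrite("pics/ov2.png",i)
E
python3 fit.py
```

```text
[566.695 -93.482  -1.552   1.545] [-53.1   0.2 -88.6   5.1 -32.   -0.4 -72.1   1.7 -89.3   3.  -37.4   7.3
 -36.5   5.2 -87.5   0.3]
{'edge': array([ 569., -202.,  265.]), 'knob': array([ 569., -225.,  178.]), 'tip': array([564.,  53., 119.]), 'piv': array([565.,  18.,  62.])}
```

View pics/ov2.png

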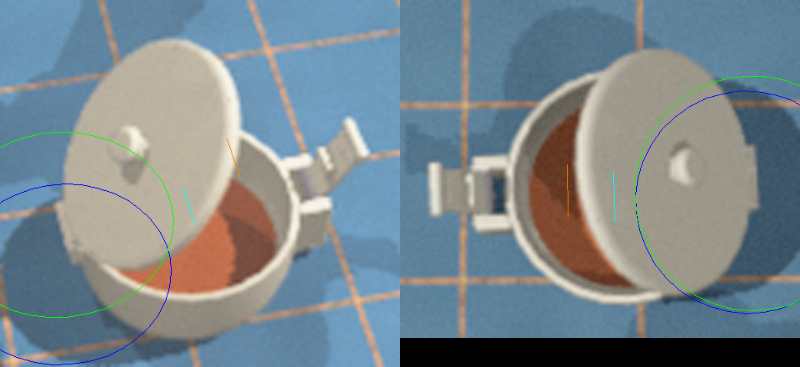

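My top-crop pixels included the 400 px panel offset. I'll correct that.

```bash
sed -i 's|ft=lambda u,v:(190+u/3.077|ft=lambda u,v:(190+(u-400)/3.077|; s/ov2/ov3/' fit.py && python3 fit.py
```

```text
[572.361  10.959  -1.524   0.814] [-2.6 -0.1 -0.8  0.3 -1.  -0.4  1.   0.2 -1.6  0.9 -0.5  2.4  0.3 -0.2
 -1.2 -0.1]
{'edge': array([571.,  31., 221.]), 'knob': array([575., -44., 171.]), 'tip': array([566., 158., 119.]), 'piv': array([567., 123.,  62.])}
```

View pics/ov3.png

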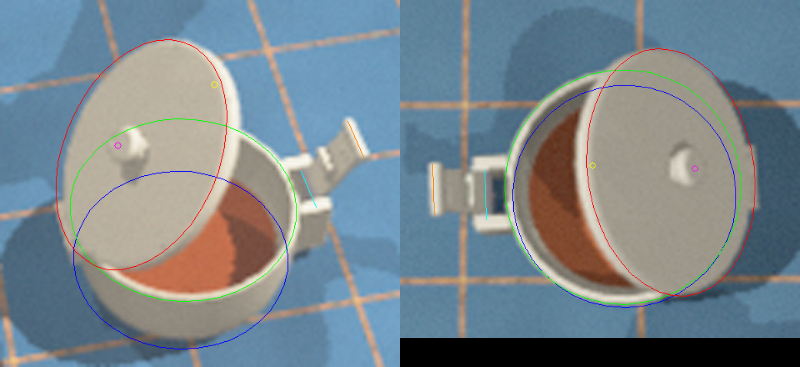

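The overlay fits: the warmer is at (572,11), its latch points along +y, and the lid is at about 0.81 rad. Next I shut the fingers, rise and turn so the tool's x axis lies along the warmer's axis.

Emit:
{"api": "step_arm", "payload": {"series": [[[0, 0, -0.172, 0, 0, -0.05, 1], [0, 0, -0.172, 0, 0, -0.05, 1], [0, 0, -0.172, 0, 0, -0.05, 1], [0, 0, -0.172, 0, 0, -0.05, 1], [0, 0, -0.172, 0, 0, -0.05, 1], [0, 0, -0.172, 0, 0, -0.05, 1], [0, 0, -0.172, 0, 0, -0.05, 1], [0, 0, -0.172, 0, 0, -0.05, 1], [0, 0, -0.172, 0, 0, -0.05, 1], [0, 0, -0.172, 0, 0, -0.05, 1]]]}}

```text
clock: 2.5
eef_pos: [170.0, -627.4, 306.7]
tool_rot: [-3.141, 0.0, 1.621]
force: [0.4, -0.1, 0.9]
width: 0.3
gripper_force: 0.0
```

Emit:
{"api": "step_arm", "payload": {"series": [[[0, 0, 0, 0.263, 0.179, 0, 1], [0, 0, 0, 0.263, 0.179, 0, 1], [0, 0, 0, 0.263, 0.179, 0, 1], [0, 0, 0, 0.263, 0.179, 0, 1], [0, 0, 0, 0.263, 0.179, 0, 1], [0, 0, 0, 0.263, 0.179, 0, 1], [0, 0, 0, 0.263, 0.179, 0, 1], [0, 0, 0, 0.263, 0.179, 0, 1], [0, 0, 0, 0.263, 0.179, 0, 1], [0, 0, 0, 0.263, 0.179, 0, 1], [0, 0, 0, 0.263, 0.179, 0, 1], [0, 0, 0, 0.263, 0.179, 0, 1]]]}}

```text
clock: 3.7
eef_pos: [471.6, -138.5, 306.7]
tool_rot: [3.141, 0.001, 1.615]
force: [0.3, 0.1, -0.0]
width: -0.3
gripper_force: 0.0
```

Emit:
{"api": "step_arm", "payload": {"series": [[[0, 0, 0, 0.26, 0.177, 0, 1], [0, 0, 0, 0.26, 0.177, 0, 1], [0, 0, 0, 0.26, 0.177, 0, 1], [0, 0, 0, 0.26, 0.177, 0, 1], [0, 0, 0, 0, 0, 0.16, 1], [0, 0, 0, 0, 0, 0.16, 1], [0, 0, 0, 0, 0, 0.16, 1], [0, 0, 0, 0, 0, 0, 1]]]}}

```text
clock: 4.5
eef_pos: [567.7, 20.1, 231.5]
tool_rot: [-3.135, 0.0, 1.616]
force: [-1.2, -0.3, 0.7]
width: -0.2
gripper_force: 0.0
```

Run:
```python
from h import *
m=model(572.4,11,-1.524,.814);i=[]
for n,b in(("scene",(240,120,360,255)),("top",(190,170,320,310))):i.append(overlay(ctrl.get_image(n),m,b,0,3)[:400])
h=max(a.shape[0] for a in i);o=np.zeros((h,sum(a.shape[1] for a in i),3),np.uint8);c=0
for a in i:o[:a.shape[0],c:c+a.shape[1]]=a;c+=a.shape[1]
cv2.imwrite("pics/a1.png",o)
```

```text
(no output)
```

View pics/a1.png

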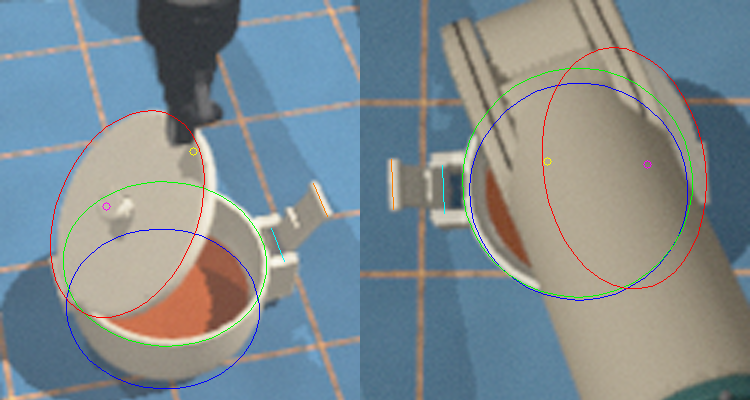

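The fingertips sit just above the lid near its free edge, at (180,140) in the left panel. I'll press the lid down along its arc.

Emit:
{"api": "step_arm", "payload": {"series": [[[0, 0, 0, 0, 0, 0.087, 1], [0, 0, 0, 0, 0, 0.087, 1], [0, 0, 0, 0.05, 0, 0.067, 1], [0, 0, 0, 0.05, 0, 0.067, 1], [0, 0, 0, 0.05, 0, 0.067, 1], [0, 0, 0, 0.05, 0, 0.067, 1], [0, 0, 0, 0.03, 0, 0.063, 1], [0, 0, 0, 0.03, 0, 0.063, 1], [0, 0, 0, 0.03, 0, 0.063, 1], [0, 0, 0, 0.03, 0, 0.063, 1]]]}}

```text
clock: 5.6
eef_pos: [567.6, 68.6, 129.4]
tool_rot: [-3.141, 0.0, 1.615]
force: [0.0, -0.6, 0.7]
width: 0.2
gripper_force: 0.3
```

Emit:
{"api": "step_arm", "payload": {"series": [[[0, 0, 0, 0.012, 0, 0.05, 1], [0, 0, 0, 0.012, 0, 0.05, 1], [0, 0, 0, 0.012, 0, 0.05, 1], [0, 0, 0, 0.012, 0, 0.04, 1], [0, 0, 0, 0, 0, 0.02, 1], [0, 0, 0, 0, 0, 0, 1]]]}}

```text
clock: 6.2
eef_pos: [567.2, 75.7, 98.3]
tool_rot: [-3.141, 0.0, 1.616]
force: [0.6, 1.0, 0.2]
width: 0.0
gripper_force: 0.0
```

Emit:
{"api": "step_arm", "payload": {"series": [[[0, 0, 0, 0, 0, 0.02, 1], [0, 0, 0, 0, 0, 0.02, 1], [0, 0, 0, 0, 0, 0.02, 1], [0, 0, 0, 0, 0, 0, 1]]]}}

```text
clock: 6.6
eef_pos: [567.3, 75.6, 89.4]
tool_rot: [-3.141, 0.0, 1.616]
force: [-0.6, -0.9, 0.2]
width: 0.0
gripper_force: 0.0
```

Emit:
{"api": "step_arm", "payload": {"series": [[[0, 0, 0, 0, 0, 0.012, 1], [0, 0, 0, 0, 0, 0, 1]]]}}

```text
clock: 6.8
eef_pos: [567.3, 75.7, 87.7]
tool_rot: [-3.141, 0.0, 1.616]
force: [-0.5, -0.1, -0.0]
width: -0.1
gripper_force: 0.0
```

Run:
```python
from h import *
m=model(572.4,11,-1.524,.0);i=[]
for n,b in(("scene",(240,120,360,255)),("top",(190,170,320,310))):i.append(overlay(ctrl.get_image(n),m,b,0,3)[:400])
h=max(a.shape[0] for a in i);o=np.zeros((h,sum(a.shape[1] for a in i),3),np.uint8);c=0
for a in i:o[:a.shape[0],c:c+a.shape[1]]=a;c+=a.shape[1]
cv2.imwrite("pics/a2.png",o)
```

```text
(no output)
```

View pics/a2.png

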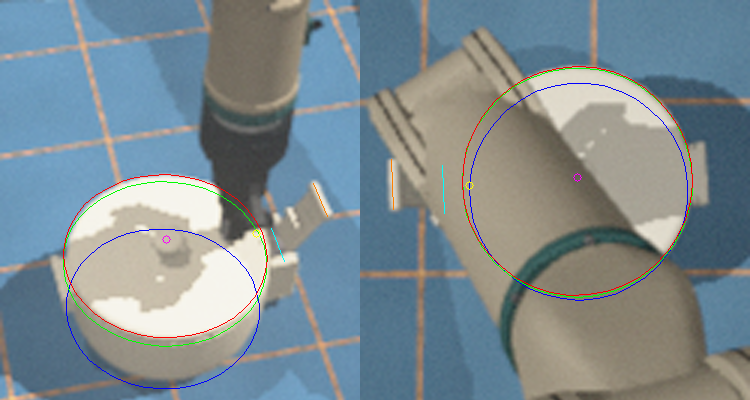

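The lid lies on the shut outline and the warmer hasn't moved. I'll press on in small steps until the force rises, to be sure it is fully shut.

Emit:
{"api": "step_arm", "payload": {"series": [[[0, 0, 0, 0, 0, 0.01, 1], [0, 0, 0, 0, 0, 0, 1]]]}}

```text
clock: 7.1
eef_pos: [567.6, 75.7, 87.1]
tool_rot: [3.141, 0.0, 1.616]
force: [-0.9, -0.9, 5.4]
width: 0.1
gripper_force: 2.7
```

Emit:
{"api": "step_arm", "payload": {"series": [[[0, 0, 0, 0, 0, 0.007, 1], [0, 0, 0, 0, 0, 0, 1]]]}}

```text
clock: 7.3
eef_pos: [567.6, 75.7, 86.9]
tool_rot: [3.141, 0.001, 1.616]
force: [-3.7, -1.3, 13.8]
width: -0.1
gripper_force: 6.4
```

The lid meets the stop at z≈87 with 14 N, so it is fully shut. Now I lift off, pass over the latch and come down outside it.

Emit:
{"api": "step_arm", "payload": {"series": [[[0, 0, 0, 0, 0, -0.1, 1], [0, 0, 0, 0, 0, -0.3, 1], [0, 0, 0, 0, 0, -0.3, 1], [0, 0, 0, 0, 0, -0.1, 1], [0, 0, 0, 0.289, 0, 0, 1], [0, 0, 0, 0.289, 0, 0, 1], [0, 0, 0, 0.289, 0, 0, 1], [0, 0, 0, 0, 0, 0.231, 1], [0, 0, 0, 0, 0, 0.231, 1], [0, 0, 0, 0, 0, 0.231, 1], [0, 0, 0, 0, 0, 0, 1]]]}}

```text
clock: 8.4
eef_pos: [558.2, 203.9, 97.2]
tool_rot: [-3.133, 0.004, 1.616]
force: [-0.7, 1.0, 0.0]
width: -0.2
gripper_force: 0.0
```

Run:
```python
from h import *
m=model(572.4,11,-1.524,.0);i=[]
for n,b in(("scene",(240,120,380,255)),("top",(180,170,310,310))):i.append(overlay(ctrl.get_image(n),m,b,0,3)[:400])
h=max(a.shape[0] for a in i);o=np.zeros((h,sum(a.shape[1] for a in i),3),np.uint8);c=0
for a in i:o[:a.shape[0],c:c+a.shape[1]]=a;c+=a.shape[1]
cv2.imwrite("pics/a3.png",o[:,:800])
```

```text
(no output)
```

View pics/a3.png

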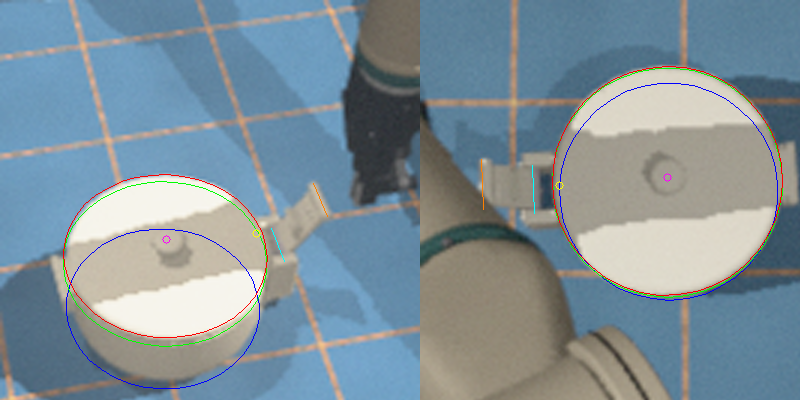

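The lid is shut, the latch is still open, and the fingertips are outside it. I'll approach and push the bar in with a slight rise.

Emit:
{"api": "step_arm", "payload": {"series": [[[0, 0, 0, -0.056, 0.01, 0, 1], [0, 0, 0, -0.056, 0.01, 0, 1], [0, 0, 0, -0.056, 0.01, 0, 1], [0, 0, 0, 0, 0, 0, 1]]]}}

```text
clock: 8.9
eef_pos: [568.3, 178.0, 102.2]
tool_rot: [3.14, 0.001, 1.612]
force: [-1.1, 0.2, 0.4]
width: 0.0
gripper_force: 0.0
```

Emit:
{"api": "step_arm", "payload": {"series": [[[0, 0, 0, -0.03, 0, -0.013, 1], [0, 0, 0, -0.03, 0, -0.013, 1], [0, 0, 0, -0.03, 0, -0.013, 1], [0, 0, 0, -0.03, 0, -0.013, 1]]]}}

```text
clock: 9.3
eef_pos: [568.2, 163.7, 109.9]
tool_rot: [3.141, -0.002, 1.617]
force: [0.1, 1.9, 1.4]
width: -0.0
gripper_force: 1.0
```

Emit:
{"api": "step_arm", "payload": {"series": [[[0, 0, 0, -0.03, 0, -0.008, 1], [0, 0, 0, -0.03, 0, -0.006, 1], [0, 0, 0, -0.03, 0, -0.004, 1], [0, 0, 0, -0.03, 0, 0, 1]]]}}

```text
clock: 9.7
eef_pos: [568.6, 143.5, 111.7]
tool_rot: [-3.141, 0.001, 1.615]
force: [0.3, -0.6, 0.9]
width: 0.0
gripper_force: 0.1
```

Emit:
{"api": "step_arm", "payload": {"series": [[[0, 0, 0, -0.03, 0, 0, 1], [0, 0, 0, -0.03, 0, 0, 1], [0, 0, 0, -0.03, 0, 0, 1], [0, 0, 0, -0.03, 0, 0, 1], [0, 0, 0, 0, 0, 0, 1]]]}}

```text
clock: 10.2
eef_pos: [569.7, 125.6, 111.8]
tool_rot: [-3.141, 0.001, 1.614]
force: [0.4, 0.8, -0.3]
width: 0.0
gripper_force: 0.0
```

Emit:
{"api": "step_arm", "payload": {"series": [[[0, 0, 0, 0.15, 0, 0, 1], [0, 0, 0, 0.3, 0, 0, 1], [0, 0, 0, 0.2, 0, -0.2, 1], [0, 0, 0, 0.1, 0, -0.3, 1], [0, 0, 0, 0.1, 0, -0.3, 1], [0, 0, 0, 0, 0, 0, 1]]]}}

```text
clock: 10.8
eef_pos: [566.2, 260.4, 238.8]
tool_rot: [3.13, -0.008, 1.62]
force: [-0.1, 0.0, -0.1]
width: 0.1
gripper_force: 0.0
```

Run:
```python
from h import *
m=model(572.4,11,-1.524,.0);i=[]
for n,b in(("scene",(240,120,380,255)),("top",(180,170,300,310))):i.append(overlay(ctrl.get_image(n),m,b,0,3)[:400])
h=max(a.shape[0] for a in i);o=np.zeros((h,sum(a.shape[1] for a in i),3),np.uint8);c=0
for a in i:o[:a.shape[0],c:c+a.shape[1]]=a;c+=a.shape[1]
cv2.imwrite("pics/a4.png",o[:,:800])
```

```text
(no output)
```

View pics/a4.png

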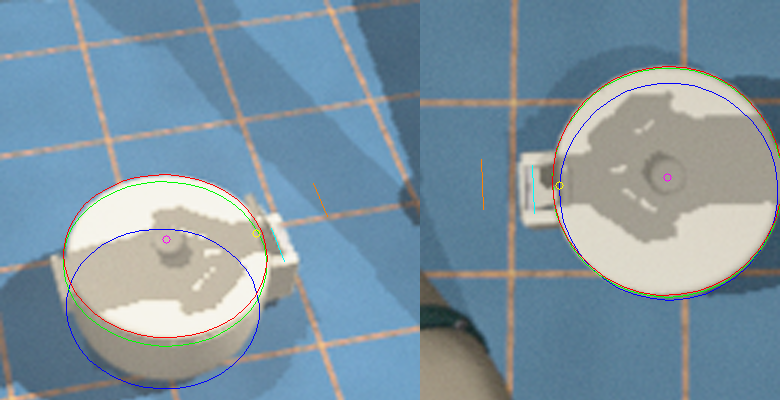

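The lever is gone from its open place (orange line) and the warmer hasn't moved. I'll take one enlarged, contrast-stretched check that it reached the locked stop.

Run:
```python
from h import *
c,s=np.cos(-1.524),np.sin(-1.524);T=lambda q:[572.4+c*q[0]-s*q[1],11+s*q[0]+c*q[1],q[2]]
o=[]
for n in("scene","top"):
    p=ctrl.get_image(n);e=np.array([proj(p,T([-80,v,121]))for v in(-20,20)])
    print(n,e.round(1),[(np.round(r["centre"],1),round(r["score"],2)) for r in ctrl.recognise(p,"latch_tip")[:2]])
    u,v=e.mean(0).astype(int);im=p["img"][v-20:v+30,u-25:u+25,::-1].astype(float)
    im=np.clip((im/255)**2.2*255*1.1,0,255).astype(np.uint8);im=cv2.resize(im,(400,400),interpolation=cv2.INTER_CUBIC)
    for q in e:cv2.circle(im,tuple(((q+.5-[u-25,v-20])*8).astype(int).tolist()),5,(0,0,255),1)
    o.append(im)
cv2.imwrite("pics/a5.png",np.hstack(o))
```

```text
scene [[321.  184.9]
 [325.5 196. ]] [(array([302. , 288.5]), 0.66), (array([295.8, 210.1]), 0.24)]
top [[228.6 237.9]
 [228.  221.3]] [(array([223.6, 232.6]), 0.79), (array([262.4, 229.9]), 0.61)]
```

View pics/a5.png

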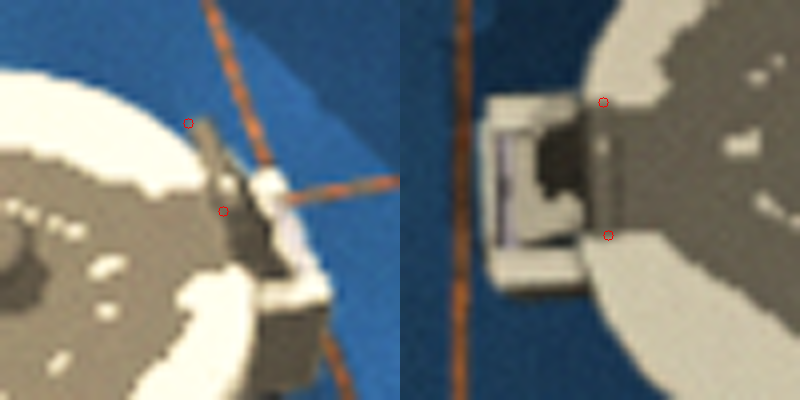

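The bar lies at the predicted locked position in both views: (200,120)–(225,200) in the scene crop and (605,105–235) in the top crop. I'm handing the job in.

```bash
python3 -c "
from cell import ctrl;print(ctrl.finish_job())"
```

```text
the job is handed in; nothing more can be done
None
```

The lid was pressed fully shut, then the latch was pushed over and snapped into its locked position; the warmer did not visibly move, the arm never went near the mugs or paddle and crossed the comal well above it, and the job is handed in.

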